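Fetch the red peppers from the middle of the pantry stack

TASK

Two stacks of three small preserve jars stand on the pantry table; one has the jar of red peppers with the brass lid in the middle. Lift the blue-lidded jar off the top of it and set it aside, then move the red pepper jar onto the round cork coaster on the pale wooden board, standing wholly on the cork. Finally put the blue-lidded jar back squarely on the green-lidded jar of the same stack, which stays where it is; keep all three jars upright throughout.

Things in the scene. Friction and masses are not known exactly. Their poses are not given: they have to be found in the camera images.
- jar_top: Sealed glass jar, flat metal lid, 62 mm across, 58 mm tall with lid, 0.14 to 0.28 kg; round with straight sides (grip any diameter); origin at the centre of its underside, z up, yaw without meaning. Cream-coloured contents, dark blue lid. Starts on top of the stack, its underside 116 mm above the table.
- jar_middle: Sealed glass jar, flat metal lid, 62 mm across, 58 mm tall with lid, 0.14 to 0.28 kg; round with straight sides (grip any diameter); origin at the centre of its underside, z up, yaw without meaning. Red peppers, brass (gold) lid. Starts in the middle of the stack, its underside 58 mm above the table, resting loosely on the bottom jar's lid.
- jar_bottom: Sealed glass jar, flat metal lid, 62 mm across, 58 mm tall with lid, 0.14 to 0.28 kg; round with straight sides (grip any diameter); origin at the centre of its underside, z up, yaw without meaning. Olives, dark green lid. Bottom of the stack, on the table left or right of the board. The other stack, across the board, has a green, a mustard and a brown jar.
- coaster (a point): Centre of the top face of a cork disc, 100 mm across, 4 mm thick, fixed on a fixed pale wooden board (150 x 330 x 16 mm, long along this point's y axis; z up). Cork top 20 mm above the table. The board's bare end is a free place to set the top jar aside: its middle is 170 mm along this point's -y axis, the wood 16 mm above the table.
Not all that is in view belongs to the job. What is meant by the jar_top is not pink, and is the smaller of those in its own colour. Leave any pink look-alike of the jar_middle alone.

How it is judged (in metres and radians):
On the way, in this order (a step that is already met when the one before it is completed fails the run):
1. the blue-lidded jar has been set aside, released and at rest, clear of the stack, while the red pepper jar still stands on the bottom jar (horizontal distance between jar_top and jar_bottom above 0.07 m and linear speed of jar_top below 0.02 m/s and contact force between the fingers and jar_top below 0.1 N and angle between jar_top's own z axis and vertical below 0.12 rad and horizontal distance between jar_middle and jar_bottom below 0.02 m and z of jar_middle in the frame of jar_bottom above 0.053 m), for 0.2 s.
2. the red pepper jar stands upright and released on the cork coaster, the blue-lidded jar still off the stack (horizontal distance between jar_middle and coaster below 0.018 m and z of jar_middle in the frame of coaster between -0.006 and 0.006 m and angle between jar_middle's own z axis and vertical below 0.12 rad and linear speed of jar_middle below 0.02 m/s and contact force between the fingers and jar_middle below 0.1 N and horizontal distance between jar_top and jar_bottom above 0.07 m), for 0.2 s.
At the end, for the whole second after the job is handed in: The red pepper jar stands upright on the cork coaster, its centre within 18 mm of the coaster's; the blue-lidded jar stands upright directly on the green-lidded bottom jar, centres within 15 mm; the bottom jar is upright within 25 mm of where it started; all released and at rest (horizontal distance between jar_middle and coaster below 0.018 m and z of jar_middle in the frame of coaster between -0.006 and 0.006 m and angle between each of jar_middle, jar_top, jar_bottom's own z axis and vertical below 0.12 rad and linear speed of each of jar_middle, jar_top below 0.02 m/s and contact force between the fingers and jar_middle below 0.1 N and horizontal distance between jar_top and jar_bottom below 0.015 m and z of jar_top in the frame of jar_bottom between 0.053 and 0.063 m and contact force between the fingers and jar_top below 0.1 N and distance of jar_bottom from where it was at the start of the episode below 0.025 m); the robot touches nothing.
It fails at once if one of the three jars of the stack is tipped by more than 35 degrees (angle between any of jar_top, jar_middle, jar_bottom's own z axis and vertical above 0.61 rad).
It also fails if it takes over 72 s, if anything falls off the work surface, if the arm or the gripper's body presses on something with over 40 N, if the wrist force passes 120 N, or if a joint passes its speed limit or range.

ROBOT

A 6-joint arm with a two-finger parallel gripper is mounted at the origin on the work surface. World frame = base frame: x ahead of the robot, y to its left, z up, the work surface at z = 0. Lengths are in m, angles in degrees, forces in N, time in s.
With the tool pointing down it reaches from about 0.3 to 0.75 m from the base axis. Payload 8.5 kg.
Tool frame: the origin (TCP) lies midway between the tips of the shut fingers; the grasp point (between the pads) lies 19 mm behind it; z points along the fingers, y is the line along which they close (so a half turn about z gives the same grasp; the last joint's range is limited). The gripper opens to 85 mm and grips with 20 to 120 N. Pads are 22 mm wide; open, the fingers measure 114 mm over their backs; the gripper's body (76 mm by 85 mm) begins 54 mm behind the grasp point. The pads swing forward as they close: fully open they stand 13 mm farther back than shut.
Start: joints at [-75.934, 21.807, 74.336, -0, 83.858, -12.336], TCP at [0.245, -0.493, 0.231] pointing down, gripper open.
Joint ranges: [-178.18, 178.18], [-50.72, 133.34], [12.68, 142.11], [-81.47, 261.47], [9.98, 163.14], [-165.26, 165.26]. Speed limits (degrees/s): [136.94, 136.94, 180, 180, 180, 180].

INTERFACE

Orientations are given as a 3x3 rotation matrix whose columns are the frame's x, y, z axes.
In Python, from rig import env, get_image, close_job gives the robot as it stands.
- The arm moves only by the tool step_arm, never from a script. Its argument "targets" is a list of rows, each a list of 2 entries, a list of its own where there are three numbers: the shift along the tool's x, y, z as a fraction of full scale, then the turn, a rotation vector about the tool's x, y, z as a fraction of full scale. In form: [[[x, y, z], [wx, wy, wz]], ...]. A call has 1 to 10 rows; each row is the pose to reach, as a shift and turn from the pose commanded when the call began, along the tool's axes at that moment; what a row does not reach only later rows make up. Full scale, the value 1, is 0.3 m for a shift and 45 degrees for a turn. A row lasts 1/12 s, in which the tool goes at most 41.7 mm and 7.16 degrees, less where a joint would pass 70% of its speed; a pose out of reach is approached as far as the arm can. A call with a number of a shift or a turn outside -1 to 1 is refused whole. A call with a gripper value outside its range is refused whole. "jaw" is the finger opening in mm, from 0 to 85.4, set as the call begins (left out, the last holds). The fingers move at their own pace and stop on an object; "grip_force" is the grip in N (left out, the last holds). Time passes only in rows, so rows that repeat a pose let the fingers close. It gives the time, the measured TCP pose, the force, the opening and the grip force at its end, in the units of the state.
- env.observe(): the state, without advancing time (a new reading comes with each control period).
- get_image(name): name is "scene" or "top" or "wrist"; returns a dict with "img" (384x512x3 uint8, red, green, blue), "z_map" (384x512 float32, m along the optical axis (not along the pixel's ray), 0 where there is no reading), "intrinsics" (3x3 intrinsics, pixels), "rvec" (rotation vector, rad) and "tvec" (3), from world to camera coordinates, as OpenCV has them. Camera axes: x right, y down, z forward; pixel columns grow to the right and rows downward; lengths in m; the calibration is good to about 2 mm. A picture is of the moment at which its call begins.
- close_job(): hands the job in; it is judged then, once.
The state is a dict: "time_s": time; "q": joint angles; "qvel": joint speeds; "joint_efforts": joint torques, N m; "position": TCP position; "tool_rot": TCP orientation; "ft_force": force on the tool from outside, world axes, zero at the start; "wrist_torque": the same for the moment, N m; "grip_width": finger opening in m; "gripper_force": force on a finger pad.
Only numpy, scipy, OpenCV 4.12 (cv2) and the standard library are available. Lean on these libraries where they do the work, as an engineer would, in place of code of your own. Each camera call takes 0.05 s, during which the arm holds its last target. There are 200 camera calls.

## Working session

There is one attempt and no reset: what is moved stays moved. The work goes in short steps, Python scripts to look and compute and a tool call to move; the robot and the scene stay as the last step left them, time stands still between calls to the robot, and variables do not carry over. Pictures are saved under pics/ and viewed, at most 10 in all, crops included, and the job is handed in when it is done.

Besides the shell and the picture viewer there is one more tool, called after "Call:" as name(argument=value, ...), one argument or row to a line, values as JSON. step_arm: Moves the arm, as the interface text tells. Its arguments: {"type":"object","properties":{"targets":{"type":"array","items":{"type":"array"}},"jaw":{"type":"number"},"grip_force":{"type":"number"}},"required":["targets"]}

```bash
mkdir -p pics
cat > h.py <<'E'
import numpy as np,cv2
from rig import env,get_image
def snap(n,f):
    d=get_image(n); cv2.imwrite(f'pics/{f}.png',d['img'][:,:,::-1]); np.savez(f'pics/{f}.npz',**d); return d
def ray(d,u,v):
    R=cv2.Rodrigues(np.array(d['rvec'],float))[0]; t=np.array(d['tvec'],float).ravel()
    r=R.T@np.linalg.inv(d['intrinsics'])@[u,v,1]; return -R.T@t,r
def pz(d,u,v,z=None):
    c,r=ray(d,u,v)
    return c+r*(d['z_map'][int(v),int(u)] if z is None else (z-c[2])/r[2])
E
python3 - <<'E'
from h import *
a=snap('scene','s1');b=snap('top','t1')
cv2.imwrite('pics/both.png',cv2.resize(np.hstack([a['img'],b['img']])[:,:,::-1],(800,300)))
s=env.observe();print(s['position'],s['tool_rot'],s['ft_force'],s['time_s'])
E
```

```text
[ 0.24449526 -0.49236991  0.23079316] [[ 8.95695400e-01  4.44668022e-01 -3.16636439e-04]
 [ 4.44668056e-01 -8.95694586e-01  1.23623700e-03]
 [ 2.66105519e-04 -1.24808991e-03 -9.99999186e-01]] [-0.06612737  0.21875037  0.64009666] 0.1
```

View pics/t1.png

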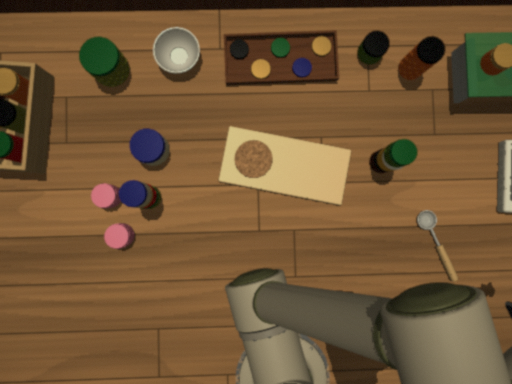

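View pics/s1.png

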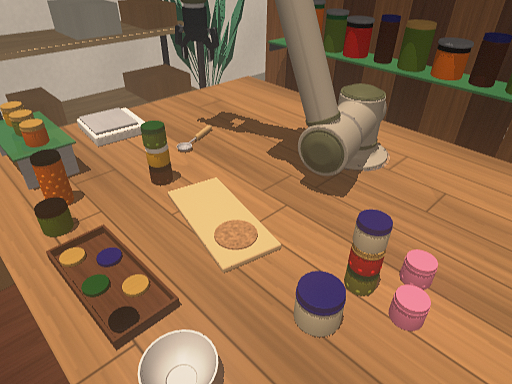

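The top view shows the stack's blue lid at (134,194). The larger blue decoy is at (148,146), and the pink jars are at (105,196) and (118,236). The coaster is at (253,159), with the board's bare end running right to about (335,178). The scene view confirms the stack at (368,250): blue lid, then red, then olives.

Run:
```python
from h import *
from scipy.optimize import least_squares
for n in('t1','s1'):
    d=np.load(f'pics/{n}.npz');d=dict(d)
    R=cv2.Rodrigues(d['rvec'])[0];t=d['tvec'].ravel();v,u=np.mgrid[:384,:512]
    P=np.stack([u,v,np.ones_like(u)],-1)@np.linalg.inv(d['intrinsics']).T*d['z_map'][...,None]
    W=(P-t)@R
    np.save(f'pics/{n}_W.npy',W)
    h=cv2.cvtColor(d['img'],cv2.COLOR_RGB2HSV)
    def blob(name,m,zlo,zhi):
        m=m&(W[...,2]>zlo)&(W[...,2]<zhi)&(d['z_map']>0)
        k,l,st,_=cv2.connectedComponentsWithStats(m.astype(np.uint8))
        for i in range(1,k):
            if st[i,4]>60:
                p=W[l==i];c,r=cv2.minEnclosingCircle(p[:,:2].astype(np.float32))
                e=cv2.fitEllipse(cv2.findContours((l==i).astype(np.uint8),0,1)[0][0])
                print(n,name,'n',st[i,4],'circ',np.round(c,4),round(r,4),'z',np.round(np.median(p[:,2]),4),'px',np.round(e[0],1),'ellipse->xy',np.round(pz(d,*e[0],z=np.median(p[:,2]))[:2],4))
    H,S,V=h[...,0],h[...,1],h[...,2]
    blob('blue',(H>110)&(H<130)&(S>100),.03,.25)
    blob('anytop',H>=0,.168,.185)
    blob('pink',(H>155)&(H<178)&(S>60)&(V>120),.03,.25)
    blob('cork',(H<16)&(S>60)&(S<160),.017,.024)
    for nm,lo,hi in(('board',.012,.024),):
        m=((W[...,2]>lo)&(W[...,2]<hi)&(W[...,0]>.1)).astype(np.uint8)
        k,l,st,_=cv2.connectedComponentsWithStats(cv2.morphologyEx(m,cv2.MORPH_OPEN,np.ones((3,3))))
        i=1+np.argmax(st[1:,4]);p=W[l==i]
        print(nm,st[i],cv2.minAreaRect(p[:,:2].astype(np.float32)),np.median(p[:,2]))
```

```text
t1 blue n 887 circ [0.6023 0.3249] 0.0419 z 0.081 px [146.7 145.3] ellipse->xy [0.6008 0.3235]
t1 blue n 541 circ [0.4805 0.3353] 0.0297 z 0.1741 px [132.4 193.2] ellipse->xy [0.4797 0.3345]
t1 anytop n 553 circ [ 0.5606 -0.2773] 0.0304 z 0.1733 px [404.  151.4] ellipse->xy [ 0.5598 -0.2766]
t1 anytop n 578 circ [0.4808 0.3357] 0.0303 z 0.1741 px [132.1 193. ] ellipse->xy [0.4803 0.3351]
t1 anytop n 956 circ [0.1762 0.0417] 0.1218 z 0.1777 px [319.7 375.4] ellipse->xy [ 0.072  -0.0687]
t1 anytop n 451 circ [ 0.1144 -0.0216] 0.066 z 0.1778 px [295.2 357.7] ellipse->xy [ 0.1116 -0.0161]
t1 pink n 282 circ [0.4816 0.4361] 0.0282 z 0.058 px [103.8 195.8] ellipse->xy [0.4802 0.4366]
t1 pink n 298 circ [0.3808 0.4057] 0.0292 z 0.0578 px [117.4 235.9] ellipse->xy [0.38   0.4039]
t1 cork n 839 circ [0.5693 0.063 ] 0.0471 z 0.02 px [252.9 158.6] ellipse->xy [0.5697 0.0626]
board [ 219  126  132   79 6654] ((0.551968514919281, -0.021328940987586975), (0.3292236328125, 0.1498400717973709), 77.5870361328125) 0.01616133637794031
s1 blue n 246 circ [0.482  0.3356] 0.0293 z 0.1733 px [375.4 219.3] 
[... 1176 characters left out ...]
.0566 px [420.5 264.9] ellipse->xy [0.397  0.4121]
s1 pink n 970 circ [0.486  0.4393] 0.0312 z 0.0568 px [411.5 302.5] ellipse->xy [0.496  0.4429]
s1 cork n 199 circ [-0.765  -0.0192] 0.2778 z 0.0203 px [450.8  93.7] ellipse->xy [-0.7678  0.0103]
s1 cork n 992 circ [0.5723 0.0607] 0.0521 z 0.0194 px [235.3 234.5] ellipse->xy [0.5741 0.0641]
s1 cork n 402 circ [ 0.8423 -0.0239] 0.1588 z 0.0218 px [ 88.8 189.5] ellipse->xy [ 0.741  -0.3386]
s1 cork n 241 circ [0.8385 0.1296] 0.0652 z 0.0215 px [138.5 322.9] ellipse->xy [0.8534 0.1252]
board [ 168  178  113   92 5171] ((0.5539047718048096, -0.020945683121681213), (0.3311942517757416, 0.15054772794246674), 77.52985382080078) 0.015674107687813035
```

Create go.py:
```python
import sys
from h import *
s=env.observe();R=np.array(s['tool_rot']);p=np.array(s['position'])
T=np.array([float(a) for a in sys.argv[1:4]])
print('t',s['time_s'],'p',p.round(4),'yaw',round(np.degrees(np.arctan2(R[1,0],R[0,0])),2),'z',R[:,2].round(4),'w',s['grip_width'],'pad',s['gripper_force'],'ft',np.round(s['ft_force'],2))
print('frac',(R.T@(T-p)/.3).round(4))
```

```text
(no output)
```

Call:
step_arm(
  targets=[
    [[0.15,-0.18,-0.01],[0,0,-0.2]],
    [[0.3,-0.36,-0.02],[0,0,-0.4]],
    [[0.45,-0.54,-0.03],[0,0,-0.6]],
    [[0.6,-0.72,-0.03],[0,0,-0.8]],
    [[0.6,-0.72,-0.03],[0,0,-0.8]],
    [[0.6,-0.72,-0.03],[0,0,-0.8]],
    [[0.6,-0.72,-0.03],[0,0,-0.8]],
    [[0.6,-0.72,-0.03],[0,0,-0.8]],
    [[0.6,-0.72,-0.03],[0,0,-0.8]],
  ],
  jaw=85.4,
)

```text
time_s: 0.85
position: [0.3099, -0.218, 0.2405]
tool_rot: [[0.461, 0.887, 0.0], [0.887, -0.461, -0.0], [-0.0, 0.0, -1.0]]
ft_force: [0.1, -0.9, 0.6]
grip_width: 0.0852
gripper_force: 0.0
```

```bash
python3 go.py 0.40 0.06 0.24
```

```text
t 0.85 p [ 0.3099 -0.218   0.2405] yaw 62.56 z [ 2.e-04 -5.e-04 -1.e+00] w 0.08515433109012387 pad 0.0 ft [ 0.1  -0.87  0.6 ]
frac [ 0.9607 -0.1606  0.0013]
```

Call:
step_arm(
  targets=[
    [[0.12,-0.02,0],[0,0,-0.1]],
    [[0.24,-0.04,0],[0,0,-0.2]],
    [[0.36,-0.06,0],[0,0,-0.3]],
    [[0.48,-0.08,0],[0,0,-0.4]],
    [[0.6,-0.1,0],[0,0,-0.5]],
    [[0.72,-0.12,0],[0,0,-0.6]],
    [[0.84,-0.14,0],[0,0,-0.7]],
    [[0.96,-0.16,0],[0,0,-0.8]],
    [[0.96,-0.16,0],[0,0,-0.8]],
    [[0.96,-0.16,0],[0,0,-0.8]],
  ],
)

```text
time_s: 1.68
position: [0.4013, 0.0589, 0.2399]
tool_rot: [[-0.149, 0.989, -0.001], [0.989, 0.149, -0.0], [-0.0, -0.001, -1.0]]
ft_force: [0.1, -0.6, 0.1]
grip_width: 0.0857
gripper_force: 0.0
```

```bash
python3 go.py 0.4815 0.3357 0.24
```

```text
t 1.6833 p [0.4013 0.0589 0.2399] yaw 98.55 z [-9.e-04 -2.e-04 -1.e+00] w 0.08574048270394061 pad 0.0 ft [ 0.14 -0.62  0.06]
frac [ 8.728e-01  4.015e-01 -8.000e-04]
```

Call:
step_arm(
  targets=[
    [[0.11,0.05,0],[0,0,-0.1]],
    [[0.22,0.1,0],[0,0,-0.2]],
    [[0.33,0.15,0],[0,0,-0.3]],
    [[0.44,0.2,0],[0,0,-0.4]],
    [[0.55,0.25,0],[0,0,-0.5]],
    [[0.66,0.3,0],[0,0,-0.6]],
    [[0.77,0.35,0],[0,0,-0.7]],
    [[0.873,0.4,0],[0,0,-0.8]],
    [[0.873,0.4,0],[0,0,-0.8]],
    [[0.873,0.4,0],[0,0,-0.8]],
  ],
)

```text
time_s: 2.52
position: [0.4824, 0.3342, 0.2392]
tool_rot: [[-0.699, 0.716, -0.001], [0.716, 0.699, -0.001], [0.0, -0.002, -1.0]]
ft_force: [-0.2, -0.9, -0.3]
grip_width: 0.0855
gripper_force: 0.0
```

```bash
python3 go.py 0.4815 0.3357 0.13
python3 - <<'E'
from h import *
d=snap('wrist','w1')
R=cv2.Rodrigues(d['rvec'])[0];t=d['tvec'].ravel();v,u=np.mgrid[:384,:512]
W=(np.stack([u,v,np.ones_like(u)],-1)@np.linalg.inv(d['intrinsics']).T*d['z_map'][...,None]-t)@R
m=(W[...,2]>.165)&(W[...,2]<.182)&(d['z_map']>0)
h=cv2.cvtColor(d['img'],cv2.COLOR_RGB2HSV);m&=(h[...,0]>105)&(h[...,0]<135)
p=W[m];print(m.sum(),cv2.minEnclosingCircle(p[:,:2].astype(np.float32)),np.median(p[:,2]))
E
```

```text
t 2.5167 p [0.4824 0.3342 0.2392] yaw 134.31 z [-0.0012 -0.001  -1.    ] w 0.08546709600041655 pad 0.0 ft [-0.24 -0.93 -0.26]
frac [0.0057 0.0019 0.364 ]
2450 ((0.48027458786964417, 0.33746635913848877), 0.02936713583767414) 0.17326104830183642
```

View pics/w1.png

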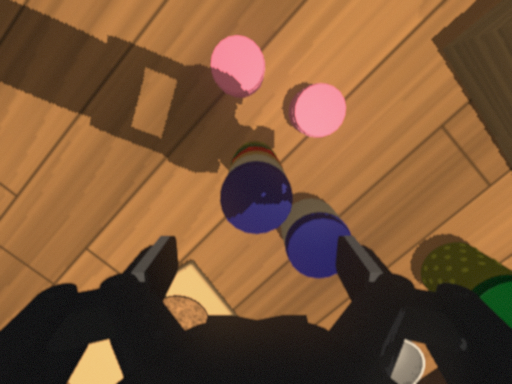

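The wrist view shows the stack's blue lid at (256,197), between the fingers, with both fingers clear of its neighbours. Going down.

Call:
step_arm(
  targets=[
    [[0.005,0.003,0.05],[0,0,0]],
    [[0.005,0.003,0.1],[0,0,0]],
    [[0.005,0.003,0.15],[0,0,0]],
    [[0.005,0.003,0.2],[0,0,0]],
    [[0.005,0.003,0.25],[0,0,0]],
    [[0.005,0.003,0.3],[0,0,0]],
    [[0.005,0.003,0.34],[0,0,0]],
    [[0.005,0.003,0.364],[0,0,0]],
    [[0.005,0.003,0.364],[0,0,0]],
    [[0.005,0.003,0.364],[0,0,0]],
  ],
)

```text
time_s: 3.4
position: [0.4812, 0.3357, 0.1316]
tool_rot: [[-0.698, 0.716, 0.0], [0.716, 0.698, -0.0], [-0.0, 0.0, -1.0]]
ft_force: [-0.0, 0.5, -0.0]
grip_width: 0.0852
gripper_force: 0.0
```

Call:
step_arm(
  targets=[
    [[0,0,0],[0,0,0]],
    [[0,0,0],[0,0,0]],
    [[0,0,0],[0,0,0]],
    [[0,0,0],[0,0,0]],
    [[0,0,0],[0,0,0]],
    [[0,0,0],[0,0,0]],
    [[0,0,0],[0,0,0]],
    [[0,0,0],[0,0,0]],
  ],
  jaw=50,
  grip_force=35,
)

```text
time_s: 4.07
position: [0.4811, 0.3367, 0.1325]
tool_rot: [[-0.7, 0.714, 0.002], [0.714, 0.7, 0.0], [-0.001, 0.002, -1.0]]
ft_force: [-0.9, -1.3, 4.8]
grip_width: 0.0606
gripper_force: 37.9
```

```bash
python3 go.py 0.4815 0.3357 0.25
```

```text
t 4.0667 p [0.4811 0.3367 0.1325] yaw 134.4 z [ 2.1e-03  5.0e-04 -1.0e+00] w 0.06064899018823603 pad 37.87749876268208 ft [-0.85 -1.26  4.78]
frac [-0.0039 -0.0006 -0.3916]
```

Call:
step_arm(
  targets=[
    [[0,0,-0.01],[0,0,0]],
    [[0,0,-0.03],[0,0,0]],
    [[0,0,-0.06],[0,0,0]],
    [[0,0,-0.1],[0,0,0]],
    [[0,0,-0.14],[0,0,0]],
    [[0,0,-0.18],[0,0,0]],
    [[0,0,-0.22],[0,0,0]],
    [[0,0,-0.25],[0,0,0]],
    [[0,0,-0.25],[0,0,0]],
    [[0,0,-0.25],[0,0,0]],
  ],
)

```text
time_s: 4.9
position: [0.4807, 0.3367, 0.2065]
tool_rot: [[-0.7, 0.714, 0.001], [0.714, 0.7, 0.0], [-0.0, 0.001, -1.0]]
ft_force: [-0.9, 0.6, -1.8]
grip_width: 0.0604
gripper_force: 38.2
```

```bash
python3 go.py 0.508 0.116 0.206; python3 go.py 0.534 -0.104 0.206;python3 - <<'E'
from h import *
snap('scene','s2')
E
```

```text
t 4.9 p [0.4807 0.3367 0.2065] yaw 134.4 z [ 7.e-04  3.e-04 -1.e+00] w 0.060423966965827025 pad 38.23993317782879 ft [-0.89  0.58 -1.81]
frac [-0.5893 -0.4497  0.0014]
t 4.9 p [0.4807 0.3367 0.2065] yaw 134.4 z [ 7.e-04  3.e-04 -1.e+00] w 0.060423966965827025 pad 38.23993317782879 ft [-0.89  0.58 -1.81]
frac [-1.1738 -0.901   0.0013]
```

View pics/s2.png

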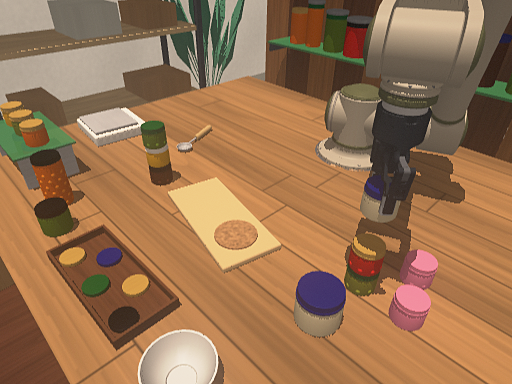

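The blue jar is lifted at (380,200), and the red jar still stands on the olives at (366,265). Carrying it to the bare end of the board.

Call:
step_arm(
  targets=[
    [[-0.03,-0.02,0],[0,0,0]],
    [[-0.08,-0.06,0],[0,0,0]],
    [[-0.15,-0.115,0],[0,0,0]],
    [[-0.23,-0.175,0],[0,0,0]],
    [[-0.31,-0.24,0],[0,0,0]],
    [[-0.39,-0.3,0],[0,0,0]],
    [[-0.46,-0.355,0],[0,0,0]],
    [[-0.53,-0.405,0],[0,0,0]],
    [[-0.57,-0.44,0],[0,0,0]],
    [[-0.587,-0.45,0],[0,0,0]],
  ],
)

```text
time_s: 5.78
position: [0.5073, 0.1137, 0.2056]
tool_rot: [[-0.698, 0.716, -0.001], [0.716, 0.698, -0.001], [0.001, -0.001, -1.0]]
ft_force: [0.4, -0.1, -2.1]
grip_width: 0.0606
gripper_force: 38.3
```

Call:
step_arm(
  targets=[
    [[-0.03,-0.02,0],[0,0,0]],
    [[-0.08,-0.06,0],[0,0,0]],
    [[-0.15,-0.115,0],[0,0,0]],
    [[-0.23,-0.175,0],[0,0,0]],
    [[-0.31,-0.24,0],[0,0,0]],
    [[-0.39,-0.3,0],[0,0,0]],
    [[-0.46,-0.355,0],[0,0,0]],
    [[-0.53,-0.405,0],[0,0,0]],
    [[-0.57,-0.44,0],[0,0,0]],
    [[-0.587,-0.45,0],[0,0,0]],
  ],
)

```text
time_s: 6.62
position: [0.5343, -0.1058, 0.2057]
tool_rot: [[-0.699, 0.715, -0.001], [0.715, 0.699, -0.0], [0.0, -0.001, -1.0]]
ft_force: [0.2, -0.6, -2.6]
grip_width: 0.0605
gripper_force: 38.3
```

```bash
python3 go.py 0.534 -0.104 0.0325
```

```text
t 6.6167 p [ 0.5343 -0.1058  0.2057] yaw 134.32 z [-6.e-04 -2.e-04 -1.e+00] w 0.06045466859188769 pad 38.31462610512972 ft [ 0.15 -0.59 -2.63]
frac [0.0047 0.0038 0.5773]
```

Call:
step_arm(
  targets=[
    [[0,0,0.05],[0,0,0]],
    [[0,0,0.13],[0,0,0]],
    [[0,0,0.21],[0,0,0]],
    [[0,0,0.29],[0,0,0]],
    [[0,0,0.37],[0,0,0]],
    [[0,0,0.44],[0,0,0]],
    [[0,0,0.49],[0,0,0]],
    [[0,0,0.52],[0,0,0]],
    [[0,0,0.54],[0,0,0]],
    [[0,0,0.55],[0,0,0]],
  ],
)

```text
time_s: 7.45
position: [0.5343, -0.1033, 0.0408]
tool_rot: [[-0.7, 0.714, -0.0], [0.714, 0.7, 0.0], [0.0, -0.0, -1.0]]
ft_force: [-0.6, -0.0, -1.6]
grip_width: 0.0603
gripper_force: 38.3
```

Call:
step_arm(
  targets=[
    [[0,0,0.007],[0,0,0]],
    [[0,0,0.013],[0,0,0]],
    [[0,0,0.019],[0,0,0]],
    [[0,0,0.024],[0,0,0]],
    [[0,0,0.024],[0,0,0]],
    [[0,0,0.024],[0,0,0]],
  ],
)

```text
time_s: 7.95
position: [0.5343, -0.1039, 0.0341]
tool_rot: [[-0.7, 0.715, 0.0], [0.715, 0.7, -0.0], [-0.0, 0.0, -1.0]]
ft_force: [0.1, -0.7, -1.5]
grip_width: 0.0606
gripper_force: 38.3
```

Call:
step_arm(
  targets=[
    [[0,0,0.003],[0,0,0]],
    [[0,0,0.006],[0,0,0]],
    [[0,0,0.006],[0,0,0]],
  ],
)

```text
time_s: 8.2
position: [0.5344, -0.104, 0.0326]
tool_rot: [[-0.7, 0.714, 0.001], [0.714, 0.7, -0.0], [-0.001, 0.0, -1.0]]
ft_force: [-1.6, -0.1, 3.8]
grip_width: 0.0604
gripper_force: 38.7
```

Call:
step_arm(
  targets=[
    [[0,0,0],[0,0,0]],
    [[0,0,0],[0,0,0]],
    [[0,0,0],[0,0,0]],
    [[0,0,0],[0,0,0]],
    [[0,0,0],[0,0,0]],
    [[0,0,0],[0,0,0]],
    [[0,0,0],[0,0,0]],
    [[0,0,0],[0,0,0]],
  ],
  jaw=85.4,
)

```text
time_s: 8.87
position: [0.5342, -0.1039, 0.0321]
tool_rot: [[-0.7, 0.714, -0.0], [0.714, 0.7, 0.0], [0.0, -0.0, -1.0]]
ft_force: [0.8, 0.4, 0.1]
grip_width: 0.0853
gripper_force: 0.0
```

Call:
step_arm(
  targets=[
    [[0,0,-0.05],[0,0,0]],
    [[0,0,-0.12],[0,0,0]],
    [[0,0,-0.2],[0,0,0]],
    [[0,0,-0.28],[0,0,0]],
    [[0,0,-0.36],[0,0,0]],
    [[0,0,-0.44],[0,0,0]],
    [[0,0,-0.5],[0,0,0]],
    [[0,0,-0.56],[0,0,0]],
    [[0,0,-0.56],[0,0,0]],
    [[0,0,-0.56],[0,0,0]],
  ],
)

```text
time_s: 9.7
position: [0.5343, -0.1039, 0.2004]
tool_rot: [[-0.7, 0.714, 0.001], [0.714, 0.7, -0.001], [-0.001, 0.001, -1.0]]
ft_force: [-0.1, 0.6, -0.6]
grip_width: 0.0853
gripper_force: 0.0
```

```bash
python3 go.py 0.508 0.116 0.2
cat > lids.py <<'E'
from h import *
for n in('top','scene','wrist'):
    d=get_image(n);R=cv2.Rodrigues(d['rvec'])[0];t=d['tvec'].ravel();v,u=np.mgrid[:384,:512]
    W=(np.stack([u,v,np.ones_like(u)],-1)@np.linalg.inv(d['intrinsics']).T*d['z_map'][...,None]-t)@R
    h=cv2.cvtColor(d['img'],cv2.COLOR_RGB2HSV)
    for nm,(lo,hi,smin) in dict(blue=(105,135,80),brass=(15,28,70),red=(0,6,120),green=(50,75,80)).items():
        m=(h[...,0]>=lo)&(h[...,0]<=hi)&(h[...,1]>smin)&(W[...,2]>.028)&(W[...,2]<.26)&(W[...,0]>.4)&(W[...,0]<.66)&(W[...,1]>-.2)&(W[...,1]<.39)&(d['z_map']>0)
        k,l,st,_=cv2.connectedComponentsWithStats(m.astype(np.uint8))
        for i in range(1,k):
            if st[i,4]>40:
                p=W[l==i];zt=np.percentile(p[:,2],90);q=p[p[:,2]>zt-.006]
                c,r=cv2.minEnclosingCircle(q[:,:2].astype(np.float32));print(n,nm,st[i,4],np.round(c,4),round(r,4),'ztop',round(zt,4))
E
python3 lids.py
```

```text
t 9.7 p [ 0.5343 -0.1039  0.2004] yaw 134.4 z [ 1.3e-03 -6.0e-04 -1.0e+00] w 0.08527757004271232 pad 0.0 ft [-0.12  0.62 -0.62]
frac [0.5849 0.4503 0.0008]
top blue 914 [0.6018 0.3241] 0.0414 ztop 0.0836
top brass 75 [0.5924 0.3054] 0.0364 ztop 0.051
top brass 539 [0.4794 0.3359] 0.0301 ztop 0.1181
scene blue 133 [ 0.5379 -0.107 ] 0.0283 ztop 0.0744
scene blue 1506 [0.6049 0.3251] 0.0417 ztop 0.0817
scene brass 249 [ 0.5396 -0.0968] 0.0297 ztop 0.0556
scene brass 703 [0.4824 0.3374] 0.0305 ztop 0.1164
scene brass 303 [0.4857 0.3412] 0.0304 ztop 0.0532
scene brass 603 [0.609  0.3275] 0.0426 ztop 0.0546
scene red 522 [0.4854 0.3377] 0.0304 ztop 0.0964
wrist blue 1473 [ 0.5356 -0.1036] 0.0284 ztop 0.0742
wrist brass 112 [ 0.5213 -0.087 ] 0.0226 ztop 0.0513
```

Call:
step_arm(
  targets=[
    [[0.06,0.045,0],[0,0,0]],
    [[0.12,0.09,0],[0,0,0]],
    [[0.19,0.145,0],[0,0,0]],
    [[0.27,0.21,0],[0,0,0]],
    [[0.35,0.27,0],[0,0,0]],
    [[0.43,0.33,0],[0,0,0]],
    [[0.51,0.39,0],[0,0,0]],
    [[0.585,0.45,0],[0,0,0]],
    [[0.585,0.45,0],[0,0,0]],
  ],
)

```text
time_s: 10.6
position: [0.5065, 0.1199, 0.1992]
tool_rot: [[-0.703, 0.712, -0.002], [0.712, 0.703, 0.001], [0.002, -0.001, -1.0]]
ft_force: [-0.2, 0.6, 0.1]
grip_width: 0.0854
gripper_force: 0.0
```

Call:
step_arm(
  targets=[
    [[0.06,0.045,0],[0,0,0]],
    [[0.12,0.09,0],[0,0,0]],
    [[0.19,0.145,0],[0,0,0]],
    [[0.27,0.21,0],[0,0,0]],
    [[0.35,0.27,0],[0,0,0]],
    [[0.43,0.33,0],[0,0,0]],
    [[0.51,0.39,0],[0,0,0]],
    [[0.585,0.45,0],[0,0,0]],
    [[0.585,0.45,0],[0,0,0]],
    [[0.585,0.45,0],[0,0,0]],
  ],
)

```text
time_s: 11.43
position: [0.481, 0.3365, 0.1988]
tool_rot: [[-0.701, 0.713, -0.002], [0.713, 0.701, -0.001], [0.001, -0.002, -1.0]]
ft_force: [0.2, 0.5, -0.6]
grip_width: 0.0853
gripper_force: 0.0
```

```bash
python3 go.py 0.4812 0.3365 0.0745; python3 lids.py | grep wrist
```

```text
t 11.4333 p [0.481  0.3365 0.1988] yaw 134.52 z [-0.0018 -0.001  -1.    ] w 0.08532806824570356 pad 0.0 ft [ 0.21  0.49 -0.58]
frac [-0.0007  0.0013  0.4144]
wrist blue 2654 [0.5716 0.3396] 0.0738 ztop 0.0813
wrist brass 99 [0.4545 0.3467] 0.0157 ztop 0.0559
wrist brass 3602 [0.4792 0.3372] 0.03 ztop 0.1161
wrist brass 688 [0.586  0.3316] 0.039 ztop 0.053
wrist brass 43 [0.4578 0.299 ] 0.0022 ztop 0.2377
wrist red 102 [0.461  0.3547] 0.0175 ztop 0.0877
```

Call:
step_arm(
  targets=[
    [[0,0,0.05],[0,0,0]],
    [[0,0,0.1],[0,0,0]],
    [[0,0,0.16],[0,0,0]],
    [[0,0,0.22],[0,0,0]],
    [[0,0,0.28],[0,0,0]],
    [[0,0,0.34],[0,0,0]],
    [[0,0,0.38],[0,0,0]],
    [[0,0,0.41],[0,0,0]],
    [[0,0,0.41],[0,0,0]],
    [[0,0,0.41],[0,0,0]],
  ],
)

```text
time_s: 12.42
position: [0.4818, 0.3353, 0.0773]
tool_rot: [[-0.699, 0.715, -0.0], [0.715, 0.699, -0.0], [0.0, -0.0, -1.0]]
ft_force: [-0.0, 0.6, -0.2]
grip_width: 0.085
gripper_force: 0.0
```

Call:
step_arm(
  targets=[
    [[0,0,0],[0,0,0]],
    [[0,0,0],[0,0,0]],
    [[0,0,0],[0,0,0]],
    [[0,0,0],[0,0,0]],
    [[0,0,0],[0,0,0]],
    [[0,0,0],[0,0,0]],
    [[0,0,0],[0,0,0]],
    [[0,0,0],[0,0,0]],
  ],
  jaw=50,
  grip_force=35,
)

```text
time_s: 13.08
position: [0.4817, 0.3357, 0.0784]
tool_rot: [[-0.7, 0.714, 0.001], [0.714, 0.7, 0.0], [-0.001, 0.001, -1.0]]
ft_force: [-2.0, -2.2, 5.4]
grip_width: 0.0601
gripper_force: 37.4
```

Call:
step_arm(
  targets=[
    [[0,0,-0.01],[0,0,0]],
    [[0,0,-0.03],[0,0,0]],
    [[0,0,-0.06],[0,0,0]],
    [[0,0,-0.1],[0,0,0]],
    [[0,0,-0.14],[0,0,0]],
    [[0,0,-0.18],[0,0,0]],
    [[0,0,-0.22],[0,0,0]],
    [[0,0,-0.25],[0,0,0]],
    [[0,0,-0.25],[0,0,0]],
    [[0,0,-0.25],[0,0,0]],
  ],
)

```text
time_s: 13.92
position: [0.4815, 0.3359, 0.1525]
tool_rot: [[-0.7, 0.714, 0.001], [0.714, 0.7, 0.0], [-0.0, 0.001, -1.0]]
ft_force: [0.2, 0.4, -2.4]
grip_width: 0.0599
gripper_force: 38.6
```

```bash
python3 go.py 0.526 0.199 0.15; python3 lids.py | grep -v wrist; python3 -c "
from h import *
snap('scene','s3')"
```

```text
t 13.9167 p [0.4815 0.3359 0.1525] yaw 134.41 z [ 8.e-04  3.e-04 -1.e+00] w 0.05994130744654062 pad 38.59459686325863 ft [ 0.2   0.37 -2.38]
frac [-0.4296 -0.2134  0.0083]
top blue 911 [0.6019 0.3249] 0.0416 ztop 0.0835
top blue 409 [ 0.5335 -0.1016] 0.0283 ztop 0.0761
top brass 73 [0.5923 0.3007] 0.0342 ztop 0.0505
top brass 43 [0.4859 0.3092] 0.0169 ztop 0.1924
top green 147 [0.4759 0.3076] 0.0337 ztop 0.0611
scene blue 204 [ 0.5356 -0.1056] 0.0293 ztop 0.0745
scene blue 1509 [0.6052 0.3252] 0.042 ztop 0.0817
scene brass 244 [ 0.5396 -0.0971] 0.0299 ztop 0.055
scene brass 318 [0.4885 0.331 ] 0.0338 ztop 0.1898
scene brass 466 [0.4781 0.3366] 0.0299 ztop 0.0581
scene brass 598 [0.6102 0.3284] 0.0424 ztop 0.0547
scene red 479 [0.5089 0.3469] 0.0397 ztop 0.1693
scene green 92 [0.4881 0.3315] 0.0253 ztop 0.0585
```

View pics/s3.png

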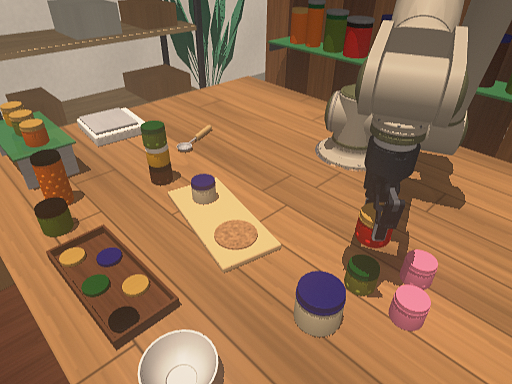

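The red jar is held at (372,230), the green-lidded jar still stands at (362,272), and the blue jar is on the board at (204,188). Next is the coaster.

Call:
step_arm(
  targets=[
    [[-0.03,-0.015,0],[0,0,0]],
    [[-0.08,-0.04,0],[0,0,0]],
    [[-0.16,-0.08,0],[0,0,0]],
    [[-0.26,-0.13,0],[0,0,0]],
    [[-0.37,-0.184,0],[0,0,0]],
    [[-0.48,-0.238,0],[0,0,0]],
    [[-0.59,-0.293,0],[0,0,0]],
    [[-0.69,-0.343,0],[0,0,0]],
    [[-0.77,-0.383,0],[0,0,0]],
    [[-0.82,-0.407,0],[0,0,0]],
  ],
)

```text
time_s: 14.95
position: [0.567, 0.071, 0.1518]
tool_rot: [[-0.698, 0.716, -0.0], [0.716, 0.698, -0.001], [-0.0, -0.001, -1.0]]
ft_force: [0.5, -0.1, -2.8]
grip_width: 0.0602
gripper_force: 38.6
```

Call:
step_arm(
  targets=[
    [[-0.02,-0.01,0],[0,0,0]],
    [[-0.036,-0.019,0],[0,0,0]],
    [[-0.036,-0.019,0],[0,0,0]],
    [[-0.036,-0.019,0],[0,0,0]],
  ],
)

```text
time_s: 15.28
position: [0.5695, 0.0636, 0.152]
tool_rot: [[-0.7, 0.714, -0.0], [0.714, 0.7, 0.0], [0.001, -0.0, -1.0]]
ft_force: [0.5, 0.7, -2.9]
grip_width: 0.0603
gripper_force: 38.6
```

```bash
python3 go.py 0.571 0.0625 0.0404
```

```text
t 15.2833 p [0.5695 0.0636 0.152 ] yaw 134.44 z [-4.e-04  3.e-04 -1.e+00] w 0.060318508504188496 pad 38.55238475021906 ft [ 0.49  0.72 -2.87]
frac [-0.0063  0.001   0.3721]
```

Call:
step_arm(
  targets=[
    [[-0.006,0.001,0.03],[0,0,0]],
    [[-0.006,0.001,0.08],[0,0,0]],
    [[-0.006,0.001,0.14],[0,0,0]],
    [[-0.006,0.001,0.2],[0,0,0]],
    [[-0.006,0.001,0.26],[0,0,0]],
    [[-0.006,0.001,0.31],[0,0,0]],
    [[-0.006,0.001,0.335],[0,0,0]],
    [[-0.006,0.001,0.345],[0,0,0]],
    [[-0.006,0.001,0.355],[0,0,0]],
    [[-0.006,0.001,0.362],[0,0,0]],
  ],
)

```text
time_s: 16.12
position: [0.5717, 0.0621, 0.0439]
tool_rot: [[-0.7, 0.714, 0.001], [0.714, 0.7, -0.0], [-0.001, 0.001, -1.0]]
ft_force: [-0.5, 0.3, -2.6]
grip_width: 0.0604
gripper_force: 38.7
```

Call:
step_arm(
  targets=[
    [[0,0,0.003],[0,0,0]],
    [[0,0,0.006],[0,0,0]],
    [[0,0,0.009],[0,0,0]],
    [[0,0,0.009],[0,0,0]],
  ],
)

```text
time_s: 16.45
position: [0.5714, 0.0618, 0.041]
tool_rot: [[-0.7, 0.715, 0.0], [0.715, 0.7, -0.0], [-0.0, 0.0, -1.0]]
ft_force: [-0.2, -0.9, -2.3]
grip_width: 0.0605
gripper_force: 38.7
```

Call:
step_arm(
  targets=[
    [[0,0,0.003],[0,0,0]],
    [[0,0,0.006],[0,0,0]],
    [[0,0,0.006],[0,0,0]],
  ],
)

```text
time_s: 16.7
position: [0.5716, 0.0617, 0.0404]
tool_rot: [[-0.7, 0.714, 0.001], [0.714, 0.7, -0.0], [-0.001, 0.001, -1.0]]
ft_force: [-4.1, -1.4, 8.6]
grip_width: 0.0605
gripper_force: 39.4
```

Contact with the cork. Releasing.

Call:
step_arm(
  targets=[
    [[0,0,0],[0,0,0]],
    [[0,0,0],[0,0,0]],
    [[0,0,0],[0,0,0]],
    [[0,0,0],[0,0,0]],
    [[0,0,0],[0,0,0]],
    [[0,0,0],[0,0,0]],
    [[0,0,0],[0,0,0]],
    [[0,0,0],[0,0,0]],
  ],
  jaw=85.4,
)

```text
time_s: 17.37
position: [0.5714, 0.0619, 0.039]
tool_rot: [[-0.7, 0.714, -0.0], [0.714, 0.7, 0.0], [0.0, -0.0, -1.0]]
ft_force: [-0.6, -0.5, 0.3]
grip_width: 0.0855
gripper_force: 0.0
```

Call:
step_arm(
  targets=[
    [[0,0,-0.05],[0,0,0]],
    [[0,0,-0.12],[0,0,0]],
    [[0,0,-0.2],[0,0,0]],
    [[0,0,-0.28],[0,0,0]],
    [[0,0,-0.36],[0,0,0]],
    [[0,0,-0.4],[0,0,0]],
    [[0,0,-0.4],[0,0,0]],
    [[0,0,-0.4],[0,0,0]],
  ],
)

```text
time_s: 18.03
position: [0.5713, 0.0619, 0.1589]
tool_rot: [[-0.7, 0.714, 0.001], [0.714, 0.7, -0.0], [-0.0, 0.0, -1.0]]
ft_force: [-0.8, 1.0, -0.4]
grip_width: 0.0854
gripper_force: 0.0
```

```bash
python3 lids.py;  python3 go.py 0.535 -0.104 0.16; python3 -c "
from h import *
snap('top','t4')"
```

```text
top blue 912 [0.6024 0.3242] 0.0413 ztop 0.0834
top blue 410 [ 0.5334 -0.1015] 0.0282 ztop 0.076
top brass 74 [0.5934 0.2989] 0.0329 ztop 0.051
top brass 166 [0.5545 0.0702] 0.0306 ztop 0.0805
top green 441 [0.4773 0.3347] 0.0295 ztop 0.0602
scene blue 206 [ 0.5366 -0.104 ] 0.029 ztop 0.0747
scene blue 1504 [0.6042 0.325 ] 0.0421 ztop 0.0817
scene brass 245 [ 0.5398 -0.0966] 0.0296 ztop 0.0549
scene brass 454 [0.5732 0.0638] 0.0306 ztop 0.0784
scene brass 217 [0.4883 0.3395] 0.0285 ztop 0.0444
scene brass 591 [0.6094 0.3276] 0.0425 ztop 0.0544
scene red 282 [0.5735 0.0653] 0.0304 ztop 0.0587
wrist blue 1372 [0.6017 0.2873] 0.0157 ztop 0.0808
wrist blue 1019 [ 0.5215 -0.0443] 0.0796 ztop 0.074
wrist brass 2063 [0.6067 0.296 ] 0.0308 ztop 0.055
wrist brass 3702 [0.5698 0.0639] 0.0299 ztop 0.0781
wrist brass 770 [0.5446 0.0406] 0.0165 ztop 0.2014
wrist brass 521 [ 0.5164 -0.0359] 0.0675 ztop 0.0553
wrist brass 68 [0.5542 0.0614] 0.0027 ztop 0.2412
t 18.1833 p [0.5708 0.0619 0.1576] yaw 134.4 z [-2.5e-03  3.0e-04 -1.0e+00] w 0.08550943061145351 pad 0.0 ft [0.27 0.51 0.01]
frac [-0.3116 -0.4721 -0.0078]
```

View pics/t4.png

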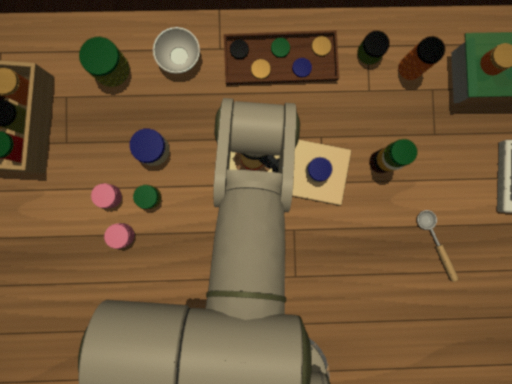

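The top view shows the green lid at (147,197), unmoved, and the blue lid on the board at (319,170). The red jar is under the gripper on the cork, measured at (0.571, 0.064). Fetching the blue jar.

Call:
step_arm(
  targets=[
    [[-0.05,-0.08,0],[0,0,0]],
    [[-0.12,-0.18,0],[0,0,0]],
    [[-0.19,-0.29,0],[0,0,0]],
    [[-0.25,-0.38,0],[0,0,0]],
    [[-0.311,-0.473,0],[0,0,0]],
    [[-0.311,-0.473,0],[0,0,0]],
    [[-0.311,-0.473,0],[0,0,0]],
    [[-0.311,-0.473,0],[0,0,0]],
  ],
)

```text
time_s: 18.9
position: [0.5351, -0.1036, 0.1585]
tool_rot: [[-0.7, 0.715, -0.001], [0.715, 0.7, 0.001], [0.001, -0.0, -1.0]]
ft_force: [-0.3, 0.2, 0.5]
grip_width: 0.0854
gripper_force: 0.0
```

```bash
python3 go.py 0.535 -0.104 0.0325; python3 lids.py | grep 'wrist blue'
```

```text
t 18.9 p [ 0.5351 -0.1036  0.1585] yaw 134.39 z [-1.e-03  8.e-04 -1.e+00] w 0.08540061824171463 pad 0.0 ft [-0.31  0.22  0.49]
frac [-0.0011 -0.001   0.4199]
wrist blue 1464 [ 0.539  -0.1059] 0.0274 ztop 0.0741
```

Call:
step_arm(
  targets=[
    [[0,0,0.05],[0,0,0]],
    [[0,0,0.1],[0,0,0]],
    [[0,0,0.16],[0,0,0]],
    [[0,0,0.22],[0,0,0]],
    [[0,0,0.28],[0,0,0]],
    [[0,0,0.34],[0,0,0]],
    [[0,0,0.38],[0,0,0]],
    [[0,0,0.41],[0,0,0]],
    [[0,0,0.41],[0,0,0]],
    [[0,0,0.41],[0,0,0]],
  ],
)

```text
time_s: 19.88
position: [0.5354, -0.1036, 0.0361]
tool_rot: [[-0.7, 0.714, -0.0], [0.714, 0.7, 0.0], [0.0, -0.0, -1.0]]
ft_force: [-0.1, -0.4, 0.4]
grip_width: 0.0854
gripper_force: 0.0
```

Call:
step_arm(
  targets=[
    [[0,0,0],[0,0,0]],
    [[0,0,0],[0,0,0]],
    [[0,0,0],[0,0,0]],
    [[0,0,0],[0,0,0]],
    [[0,0,0],[0,0,0]],
    [[0,0,0],[0,0,0]],
    [[0,0,0],[0,0,0]],
    [[0,0,0],[0,0,0]],
  ],
  jaw=50,
  grip_force=35,
)

```text
time_s: 20.55
position: [0.5357, -0.1042, 0.0374]
tool_rot: [[-0.7, 0.714, 0.002], [0.714, 0.7, -0.001], [-0.002, 0.001, -1.0]]
ft_force: [-1.1, 0.7, 7.3]
grip_width: 0.0602
gripper_force: 36.6
```

Call:
step_arm(
  targets=[
    [[0,0,-0.01],[0,0,0]],
    [[0,0,-0.03],[0,0,0]],
    [[0,0,-0.08],[0,0,0]],
    [[0,0,-0.16],[0,0,0]],
    [[0,0,-0.24],[0,0,0]],
    [[0,0,-0.32],[0,0,0]],
    [[0,0,-0.4],[0,0,0]],
    [[0,0,-0.45],[0,0,0]],
    [[0,0,-0.48],[0,0,0]],
    [[0,0,-0.48],[0,0,0]],
  ],
)

```text
time_s: 21.38
position: [0.5358, -0.1043, 0.182]
tool_rot: [[-0.7, 0.714, 0.003], [0.714, 0.7, -0.001], [-0.003, 0.001, -1.0]]
ft_force: [-0.1, 0.1, -2.2]
grip_width: 0.0601
gripper_force: 38.4
```

```bash
python3 go.py 0.508 0.116 0.18
```

```text
t 21.3833 p [ 0.5358 -0.1043  0.182 ] yaw 134.4 z [ 0.0033 -0.0014 -1.    ] w 0.06011659104984251 pad 38.44078252092004 ft [-0.09  0.08 -2.22]
frac [0.5894 0.4476 0.0053]
```

Call:
step_arm(
  targets=[
    [[0.03,0.02,0],[0,0,0]],
    [[0.08,0.06,0],[0,0,0]],
    [[0.15,0.115,0],[0,0,0]],
    [[0.23,0.175,0],[0,0,0]],
    [[0.31,0.24,0],[0,0,0]],
    [[0.39,0.3,0],[0,0,0]],
    [[0.46,0.35,0],[0,0,0]],
    [[0.53,0.4,0],[0,0,0]],
    [[0.57,0.435,0],[0,0,0]],
    [[0.589,0.448,0],[0,0,0]],
  ],
)

```text
time_s: 22.22
position: [0.5062, 0.1187, 0.1787]
tool_rot: [[-0.701, 0.713, -0.003], [0.713, 0.701, 0.001], [0.002, -0.002, -1.0]]
ft_force: [0.0, 0.4, -1.8]
grip_width: 0.0601
gripper_force: 38.4
```

Call:
step_arm(
  targets=[
    [[0.03,0.02,0],[0,0,0]],
    [[0.08,0.06,0],[0,0,0]],
    [[0.15,0.115,0],[0,0,0]],
    [[0.23,0.175,0],[0,0,0]],
    [[0.31,0.24,0],[0,0,0]],
    [[0.39,0.3,0],[0,0,0]],
    [[0.46,0.35,0],[0,0,0]],
    [[0.53,0.4,0],[0,0,0]],
    [[0.56,0.425,0],[0,0,0]],
    [[0.56,0.425,0],[0,0,0]],
  ],
)

```text
time_s: 23.05
position: [0.4806, 0.327, 0.1793]
tool_rot: [[-0.701, 0.713, -0.001], [0.713, 0.701, -0.0], [0.001, -0.001, -1.0]]
ft_force: [-0.3, 0.2, -2.1]
grip_width: 0.0601
gripper_force: 38.4
```

```bash
python3 go.py 0.480 0.336 0.0794
python3 - <<'E'
from h import *
d=snap('wrist','w5');s=snap('scene','s5')
cv2.imwrite('pics/w5s5.png',np.hstack([cv2.resize(d['img'],(400,300)),cv2.resize(s['img'][150:342,256:512],(400,300))])[:,:,::-1])
for d,n in((d,'w'),(s,'s')):
    R=cv2.Rodrigues(d['rvec'])[0];t=d['tvec'].ravel();v,u=np.mgrid[:384,:512]
    W=(np.stack([u,v,np.ones_like(u)],-1)@np.linalg.inv(d['intrinsics']).T*d['z_map'][...,None]-t)@R
    q=W[(abs(W[...,2]-.058)<.004)&(np.hypot(W[...,0]-.48,W[...,1]-.336)<.05)]
    if len(q)>20: print(n,len(q),cv2.minEnclosingCircle(q[:,:2].astype(np.float32)),np.median(q[:,2]))
E
```

```text
t 23.05 p [0.4806 0.327  0.1793] yaw 134.52 z [-1.e-03 -2.e-04 -1.e+00] w 0.06012190182384612 pad 38.415557295084 ft [-0.26  0.21 -2.05]
frac [0.0225 0.02   0.3328]
w 1623 ((0.47692176699638367, 0.3367081582546234), 0.029766317456960678) 0.05729055914647458
s 556 ((0.4792638421058655, 0.3361741602420807), 0.03085407242178917) 0.05721372642387045
```

View pics/w5s5.png

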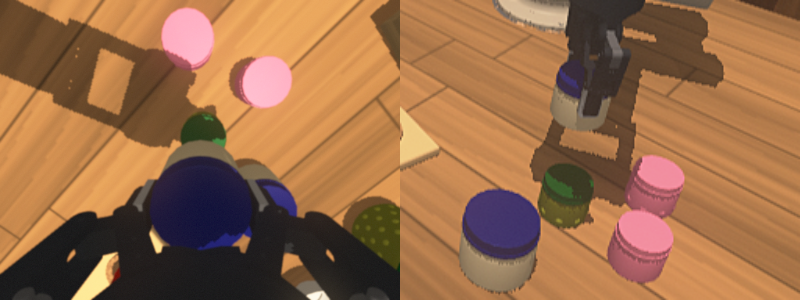

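The blue jar is upright in the gripper. The green lid below it measures about (0.4785, 0.336) and looks free and upright. Lowering.

Call:
step_arm(
  targets=[
    [[0.025,0.017,0],[0,0,0]],
    [[0.025,0.017,0.03],[0,0,0]],
    [[0.025,0.017,0.07],[0,0,0]],
    [[0.025,0.017,0.13],[0,0,0]],
    [[0.025,0.017,0.19],[0,0,0]],
    [[0.025,0.017,0.24],[0,0,0]],
    [[0.025,0.017,0.28],[0,0,0]],
    [[0.025,0.017,0.305],[0,0,0]],
    [[0.025,0.017,0.315],[0,0,0]],
    [[0.025,0.017,0.32],[0,0,0]],
  ],
)

```text
time_s: 23.98
position: [0.4796, 0.334, 0.0836]
tool_rot: [[-0.699, 0.715, -0.0], [0.715, 0.699, -0.0], [0.0, -0.001, -1.0]]
ft_force: [-0.3, 0.1, -1.7]
grip_width: 0.0599
gripper_force: 38.4
```

Call:
step_arm(
  targets=[
    [[0,0,0.003],[0,0,0]],
    [[0,0,0.006],[0,0,0]],
    [[0,0,0.006],[0,0,0]],
    [[0,0,0.006],[0,0,0]],
  ],
)

```text
time_s: 24.32
position: [0.4797, 0.3344, 0.0827]
tool_rot: [[-0.7, 0.714, 0.001], [0.714, 0.7, 0.0], [-0.0, 0.001, -1.0]]
ft_force: [-0.5, 0.3, -1.4]
grip_width: 0.0602
gripper_force: 38.4
```

Call:
step_arm(
  targets=[
    [[0.003,0.002,0.003],[0,0,0]],
    [[0.005,0.002,0.006],[0,0,0]],
    [[0.005,0.002,0.008],[0,0,0]],
    [[0.005,0.002,0.008],[0,0,0]],
  ],
)

```text
time_s: 24.65
position: [0.4788, 0.3359, 0.0797]
tool_rot: [[-0.7, 0.714, -0.0], [0.714, 0.7, -0.0], [0.0, -0.0, -1.0]]
ft_force: [-0.3, -0.2, -1.2]
grip_width: 0.0602
gripper_force: 38.4
```

Call:
step_arm(
  targets=[
    [[0,0,0.002],[0,0,0]],
    [[0,0,0.003],[0,0,0]],
    [[0,0,0.003],[0,0,0]],
  ],
)

```text
time_s: 24.9
position: [0.479, 0.3359, 0.0795]
tool_rot: [[-0.7, 0.714, 0.0], [0.714, 0.7, 0.0], [-0.0, 0.0, -1.0]]
ft_force: [-2.0, 0.1, 4.3]
grip_width: 0.0601
gripper_force: 38.9
```

Contact. Releasing and backing off.

Call:
step_arm(
  targets=[
    [[0,0,0],[0,0,0]],
    [[0,0,0],[0,0,0]],
    [[0,0,0],[0,0,0]],
    [[0,0,0],[0,0,0]],
    [[0,0,0],[0,0,0]],
    [[0,0,0],[0,0,0]],
    [[0,0,0],[0,0,0]],
    [[0,0,0],[0,0,0]],
  ],
  jaw=85.4,
)

```text
time_s: 25.57
position: [0.479, 0.3359, 0.0789]
tool_rot: [[-0.7, 0.714, 0.0], [0.714, 0.7, 0.0], [-0.0, 0.0, -1.0]]
ft_force: [0.0, 0.9, 0.3]
grip_width: 0.0855
gripper_force: 0.0
```

Call:
step_arm(
  targets=[
    [[0,0,-0.05],[0,0,0]],
    [[0,0,-0.12],[0,0,0]],
    [[0,0,-0.2],[0,0,0]],
    [[0,0,-0.28],[0,0,0]],
    [[0,0,-0.36],[0,0,0]],
    [[0,0,-0.44],[0,0,0]],
    [[0,0,-0.5],[0,0,0]],
    [[0,0,-0.5],[0,0,0]],
    [[0,0,-0.5],[0,0,0]],
    [[0,0,-0.5],[0,0,0]],
  ],
)

```text
time_s: 26.4
position: [0.4785, 0.3357, 0.2278]
tool_rot: [[-0.7, 0.714, -0.002], [0.714, 0.7, -0.001], [0.001, -0.002, -1.0]]
ft_force: [0.0, 0.2, 0.4]
grip_width: 0.0853
gripper_force: 0.0
```

```bash
python3 lids.py; python3 -c "
from h import *
snap('scene','s6')"
```

```text
top blue 911 [0.6023 0.3244] 0.0413 ztop 0.0836
top blue 365 [0.4764 0.3272] 0.0362 ztop 0.1186
top brass 76 [0.5838 0.2994] 0.0298 ztop 0.0517
top brass 490 [0.5706 0.0635] 0.0298 ztop 0.0803
top brass 55 [0.476  0.3187] 0.0245 ztop 0.0933
scene blue 322 [0.4824 0.3357] 0.0291 ztop 0.1164
scene blue 1511 [0.6042 0.3253] 0.0422 ztop 0.0817
scene brass 458 [0.5726 0.0649] 0.0307 ztop 0.0784
scene brass 788 [0.4828 0.3379] 0.0307 ztop 0.0952
scene brass 594 [0.6097 0.3278] 0.0425 ztop 0.0546
scene red 239 [0.5746 0.0664] 0.0305 ztop 0.0586
wrist blue 54 [0.4789 0.3574] 0.0021 ztop 0.116
wrist blue 1533 [0.4794 0.3373] 0.0286 ztop 0.1161
wrist blue 2579 [0.5706 0.3422] 0.0756 ztop 0.0813
wrist brass 255 [0.4637 0.3533] 0.0218 ztop 0.0882
wrist brass 530 [0.5846 0.3319] 0.0384 ztop 0.0526
wrist brass 49 [0.4538 0.3009] 0.0039 ztop 0.2585
wrist red 97 [0.5638 0.0932] 0.0087 ztop 0.0406
```

View pics/s6.png

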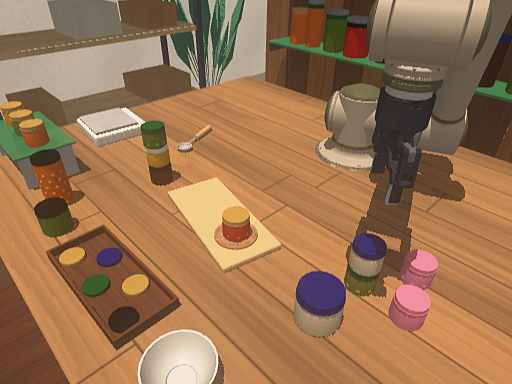

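The blue jar stands squarely on the green-lidded jar at (366,265), the red jar is on the cork at (236,227), and the gripper is clear. Handing in.

```bash
python3 -c "
from rig import close_job
print(close_job())"
```

```text
the job is handed in; nothing more can be done
None
```

I handed the job in at about 26 s of the 72 s allowed; no verdict came back. By the last camera readings the red pepper jar stands on the cork about 2 mm from its centre, and the blue-lidded jar is back on the green-lidded jar within about 3 mm, with the gripper clear.

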